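# Connect a board in the contact nest

## Robot

A 6-joint arm with a two-finger parallel gripper is mounted at the origin on the work surface. World frame = base frame: x ahead of the robot, y to its left, z up, the work surface at z = 0. Lengths are in m, angles in rad, forces in N, time in s.
With the tool pointing down it reaches from about 0.375 to 0.9 m from the base axis. Payload 3.1 kg.
Tool frame: the origin (TCP) lies between the finger pads; the fingertips stand 19 mm ahead of it and the grasp point (between the pads) is the TCP; z points along the fingers, y is the line along which they close (so a half turn about z gives the same grasp; the last joint's range is limited). The gripper opens to 87 mm and grips with 3 to 60 N. Pads are 19 mm wide; open, the fingers measure 117 mm over their backs; the gripper's body (75 mm by 190 mm) begins 51 mm behind the grasp point.
Start: joints at [-1.403, 0.527, 1.433, -0, 1.181, -0.178], TCP at [0.212, -0.588, 0.242] pointing down, gripper open.
Joint ranges: [-3.08, 3.08], [-0.75, 2.2], [0.22, 2.44], [-1.43, 4.57], [0, 2.65], [-2.85, 2.85]. Speed limits (rad/s): [2.79, 2.79, 3.14, 3.14, 3.14, 3.14].

## Interface

Orientations are given as a unit quaternion [x, y, z, w].
In Python, from rig import robot, camera, camera_info, hand_in gives the robot as it stands.
- The arm moves only by the shell command python3 -m handwheel 'ROWS' [FORCE]. ROWS is a JSON object of lists of equal length, an entry for each row: "hand": the opening, from 0 (shut) to 1 (fully open); "translation": the shift along the world's x, y, z in mm, a list of three; "turn": the turn, a rotation vector about the world's x, y, z in rad, a list of three. In form: {"hand": [hand, ...], "translation": [[tx, ty, tz], ...], "turn": [[ax, ay, az], ...]}. A call has 1 to 12 rows; each row is the pose to reach, as a shift and turn from the pose commanded when the call began; what a row does not reach only later rows make up. A row lasts 1/12 s, in which the tool goes at most 41.7 mm and 7.16 degrees, less where a joint would pass 70% of its speed; a pose out of reach is approached as far as the arm can. A call with a gripper value outside its range is refused whole. The fingers move at their own pace and stop on an object; FORCE is the grip in N (left out, the last holds). Time passes only in rows, so rows that repeat a pose let the fingers close. It gives the time, the measured TCP pose, the force, the opening and the grip force at its end, in the units of the state.
- robot.get_obs(): the state, without advancing time (a new reading comes with each control period).
- camera(name): name is "side" or "top" or "wrist"; returns (picture, depth): 480x640x3 uint8, red, green, blue; 480x640 float32, m along the optical axis (not along the pixel's ray), 0 where there is no reading.
- camera_info(name): a dict with "vertical_fov" (degrees; the focal length in pixels is half the picture's height over the tangent of half this angle, whatever the lens; pixels are square), "cx", "cy" (the principal point, pixels), "world_from_camera" (4x4, takes a point from camera to world coordinates). Camera axes: x right, y down, z forward; pixel columns grow to the right and rows downward; lengths in m; the calibration is good to about 2 mm. A picture is of the moment at which its call begins: read the wrist's pose just before it. camera_info takes no time and is no camera call; for the wrist camera it gives the pose at the moment of the call.
- hand_in(): hands the job in; it is judged then, once.
The state is a dict: "time": time; "q": joint angles; "joint_velocities": joint speeds; "joint_torque": joint torques, N m; "position": TCP position; "tool_rot": TCP orientation; "ft_force": force on the tool from outside, world axes, zero at the start; "moment": the same for the moment, N m; "grip_width": finger opening in m; "grip_force": force on a finger pad.
Only numpy, scipy, OpenCV 4.12 (cv2) and the standard library are available. Lean on these libraries where they do the work, as an engineer would, in place of code of your own. Each camera call takes 0.05 s, during which the arm holds its last target. There are 200 camera calls.

## Task

Connect the circuit board that lies in the contact nest for its test: with the fingertips, push the cam lever round until the cam's low point faces the follower arm and the slide is free, then push the connector slide forward by its thumb plate until it is fully home on the edge of the board. Nothing needs to be gripped or lifted: leave the board lying in the nest without touching it, do not force the slide while the cam holds it back, leave the cam at its low point, and do not disturb the things standing around.

Things in the scene. Friction and masses are not known exactly. Their poses are not given: they have to be found in the camera images.
- nest: The contact nest, fixed to the bench: dark anodised aluminium base 240 x 160 x 12 mm along its x, y, z (plate's middle at y = -10 mm). Origin at bench level; +x points forward, from thumb plate to board and far stop, +y left, z up. On it: low guide strips (tops 26 mm above the bench) and brown board rails (tops 28 mm) from x = 30 to 115 mm, outer sides at y = -33 and 63 mm.
- cam_pivot (a point): Fixed point on the cam's upright pivot axis, 30 mm above the bench, on the right-hand side of the nest at (-10, -45) mm in the nest's x, y.
- cam (a joint): Angle of cam plate and lever about the upright pivot, rad, growing anticlockwise from above, hard stops at -0.2 and 1.65. 0: high point, nose straight back (nest -x) at the follower arm, lever out to the right (nest -y). 1.57: low point, lever forward (nest +x) beside the board rail; low from 1.40 on. Starts near 0, stiff (0.15 N m, 2 N at the knob), stays where left.
- lever_knob (a point): Middle of the upright round black knob on the lever's end: 16 mm diameter, 80 mm from the pivot; it stands from 32 to 66 mm above the bench, this point at 50 mm. The flat steel lever beneath is 12 mm wide, 28 to 34 mm above the bench. Moves with the lever.
- slide (a joint): Travel of the connector slide along nest +x, m: 0 = fully back, 0.0215 = fully home at its stop, the black connector 7 mm over the board's edge. At the cam's high point the follower arm meets the nose and the slide stops at about 0.002. At the low point it slides all the way with about 4 N and stays where left.
- thumb_plate (a point): Rear face (towards nest -x) of the slide's upright thumb plate, mid-width, 40 mm above the bench; with the slide fully back it is at (-95, 15) mm in the nest's x, y. Steel plate 44 mm wide (y), 8 mm thick, top 58 mm above the bench; behind it the base plate is bare. Pushed along nest +x; moves with the slide.
- connector_mouth (a point): Middle of the front mouth of the black edge connector on the front of the slide, 64 mm wide, 21 mm above the bench; moves with the slide.
- board: The circuit board, 90 x 70 x 2.4 mm, 60 g, with a 30 mm square shield can, lying loose and flat between the brown rails on ledges 20 mm above the bench, components up. Origin at the centre of its underside; its axes are about the nest's. It may lie up to 4 mm short of the far stop.
- flux_bottle: White bottle, 34 mm diameter, 75 mm high, standing near the nest; origin at the centre of its underside. A bystander.
- tip_cleaner: Black round tip-cleaner pot filled with brass wool, 68 mm diameter, about 50 mm high; origin at the centre of its underside. A bystander.
- solder_block: Small aluminium soldering block with brown posts, 70 x 50 x 30 mm; origin at the centre of its underside. A bystander.
- cam_nose (a point): Tip of the cam's nose, 34 mm from the pivot, 20 mm above the bench. The cam is an egg-shaped bright steel plate, 10 mm thick: a round part of 13 mm radius about the pivot, drawn out to the nose. The slide's follower arm, a steel bar to the right, lies just behind it.
Mind the look-alikes: they are no part of the job. What is shaped like the board but orange or white is not meant.

How it is judged:
On the way, in this order (a step that is already met when the one before it is completed fails the run):
1. the cam is turned to its low point while the slide is still back (value of joint cam above 1.4 rad and value of joint slide below 0.008 m), for 0.2 s.
2. the slide is pushed fully home on the board's edge (value of joint slide above 0.0195 m), for 0.2 s.
At the end, for the whole second after the job is handed in: Cam at its low point (cam joint above 1.40); slide fully home (slide joint above 0.0195, within 2 mm of its stop); board flat and at rest in the nest, within 5 mm of its place along the nest, within 3 mm of its ledges in height, tilted under 0.05 rad (value of joint cam above 1.4 rad and value of joint slide above 0.0195 m and x of board in the frame of nest between 0.053 and 0.063 m and z of board in the frame of nest between 0.0175 and 0.023 m and angle between board's own z axis and vertical below 0.05 rad and linear speed of board below 0.02 m/s); the robot touches nothing.
It fails at once if the slide is forced forward past the cam while the cam is not at its low point (slide beyond 6 mm with the cam joint under 1.2) (value of joint slide above 0.006 m and value of joint cam below 1.2 rad).
It fails at once if the board is touched by the fingers (over 1 N) (contact force between the fingers and board above 1 N).
It fails at once if the board is lifted (10 mm above its ledges) (z of board in the frame of nest above 0.03 m).
It fails at once if a bystander is moved by more than 15 mm (distance of any of flux_bottle, tip_cleaner, solder_block from where it was at the start of the episode above 0.015 m).
It also fails if it takes over 48 s, if anything falls off the work surface, if the arm or the gripper's body presses on something with over 40 N, if the wrist force passes 120 N, or if a joint passes its speed limit or range.

## Working session

There is one attempt and no reset: what is moved stays moved. The work goes in short steps, Python scripts to look and compute and a shell command to move; the robot and the scene stay as the last step left them, time stands still between calls to the robot, and variables do not carry over. Pictures are saved under pics/ and viewed, at most 10 in all, crops included, and the job is handed in when it is done.

```bash
mkdir -p pics
cat > h.py <<'E'
import numpy as np, cv2
from rig import robot, camera, camera_info, hand_in
def snap(n,f):
    ci=camera_info(n); p,d=camera(n); cv2.imwrite(f'pics/{f}.png',p[:,:,::-1]); np.savez(f'pics/{f}.npz',d=d,p=p,T=ci['world_from_camera'],k=[ci['vertical_fov'],ci['cx'],ci['cy']]); return p,d
def pt(f,u,v,z=None):
    a=np.load(f'pics/{f}.npz'); T=a['T']; fov,cx,cy=a['k']; fl=240/np.tan(np.radians(fov)/2)
    r=np.array([(u-cx)/fl,(v-cy)/fl,1]); 
    if z is None: s=np.median(a['d'][v-1:v+2,u-1:u+2])
    else: s=(z-T[2,3])/(T[:3,:3]@r)[2]
    return T[:3,:3]@(r*s)+T[:3,3]
def px(f,P):
    a=np.load(f'pics/{f}.npz'); T=a['T']; fov,cx,cy=a['k']; fl=240/np.tan(np.radians(fov)/2)
    c=T[:3,:3].T@(np.array(P)-T[:3,3]); return c[:2]/c[2]*fl+[cx,cy]
E
python3 - <<'E'
from h import *
print(robot.get_obs())
for n in('top','side'): snap(n,n+'0'); print(camera_info(n))
E
```

```text
{'time': 0.0, 'q': array([-1.40250562e+00,  5.28470676e-01,  1.43389688e+00, -2.09109264e-06,
        1.18138197e+00, -1.78483228e-01]), 'joint_velocities': array([ 7.66564350e-06, -1.97697830e-03,  2.95835254e-04,  1.19839549e-04,
       -1.09214164e-03,  1.90369801e-03]), 'joint_torque': array([-1.80937710e-03, -4.40044141e+01, -1.76592010e+01,  6.31151162e-02,
        5.82949421e-02, -1.53820201e-04]), 'position': array([ 0.21233616, -0.58709513,  0.24057054]), 'tool_rot': array([ 9.85005458e-01,  1.72519807e-01,  4.52912992e-06, -1.07842498e-03]), 'ft_force': array([ 0.36818484, -0.4605269 , -0.72169854]), 'moment': array([ 0.0389124 , -0.01426199,  0.04193661]), 'grip_force': 0.0, 'grip_width': 0.08699119247760449}
{'vertical_fov': 42.88839550928413, 'cx': 316.71438435954354, 'cy': 244.3775106253068, 'world_from_camera': array([[ 0.06600498, -0.97703262,  0.20260946,  0.36964349],
       [-0.99781318, -0.06534035,  0.00997477,  0.07817607],
       [ 0.0034929 , -0.20282477, -0.97920882,  1.13441351],
       [ 0.        ,  0.        ,  0.        ,  1.        ]])}
{'vertical_fov': 50.83928436493573, 'cx': 317.92764180654297, 'cy': 246.03644446840596, 'world_from_camera': array([[ 0.96367639, -0.19643298,  0.18094721,  0.43075584],
       [-0.26643897, -0.75375086,  0.60072449, -0.50625411],
       [ 0.01838702, -0.6271154 , -0.77870931,  0.80586746],
       [ 0.        ,  0.        ,  0.        ,  1.        ]])}
```

View pics/top0.png

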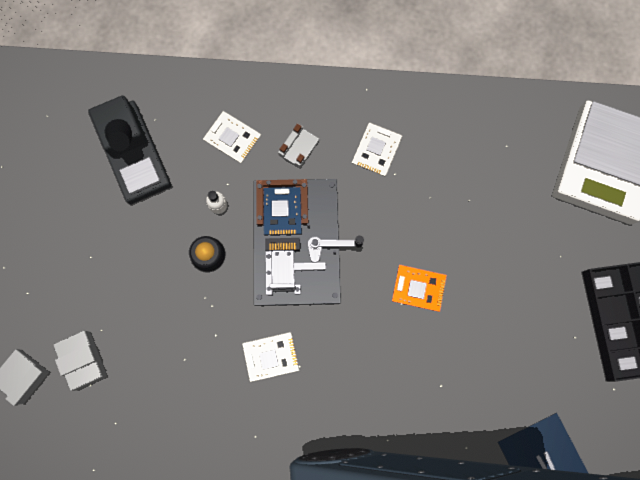

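View pics/side0.png

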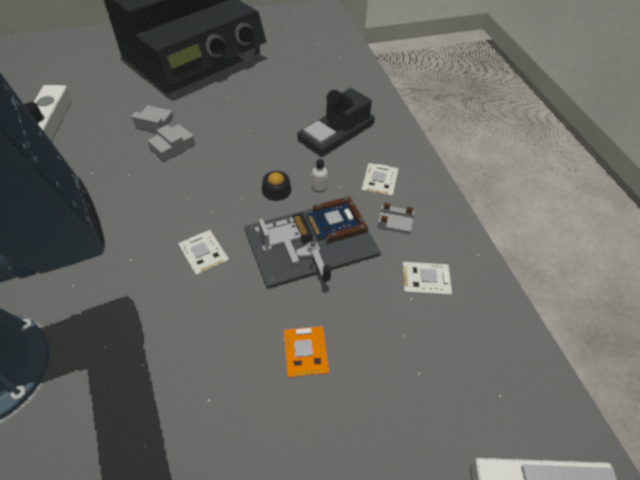

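The top view shows one nest, at about (254..340, 180..304), with the blue board in it at (282,208). The orange board at (420,288) and the white ones at (232,136), (377,149) and (271,357) are look-alikes. The pivot is at about (315,243), the knob at about (359,242), and the thumb plate is near (281,290). I'll enlarge a crop to confirm this.

Run:
```python
from h import *
p=cv2.imread('pics/top0.png')[170:315,185:385]; cv2.imwrite('pics/topc.png',cv2.resize(p,None,fx=4,fy=4,interpolation=cv2.INTER_CUBIC))
```

```text
(no output)
```

View pics/topc.png

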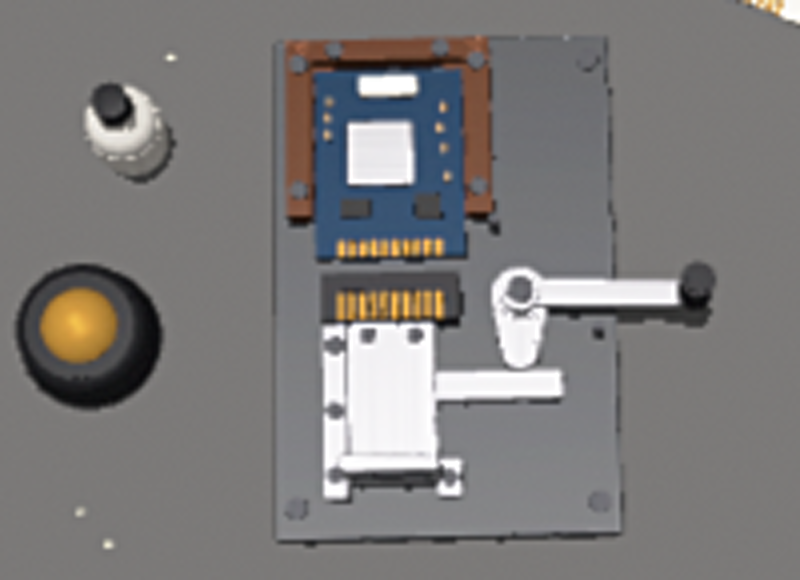

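The crop shows these positions, in crop pixels (full picture = crop/4 + (185,170)):

- Base corners: (276,40), (607,40), (620,538), (276,540)
- Pivot: (520,288)
- Knob top: (697,280)
- Thumb plate top: from (343,470) to (437,470)

The blue board sits between the brown rails, so this is the right one.

Run:
```python
from h import *
g=lambda u,v,z: pt('top0',u/4+185,v/4+170,z)
P=np.array([g(*c,.012) for c in((276,40),(607,40),(620,538),(276,540))])
N=np.array([[.12,.07],[.12,-.09],[-.12,-.09],[-.12,.07]])
pc=P[:,:2].mean(0);nc=N.mean(0);H=(N-nc).T@(P[:,:2]-pc);th=np.arctan2(H[0,1]-H[1,0],H[0,0]+H[1,1])
R=np.array([[np.cos(th),-np.sin(th)],[np.sin(th),np.cos(th)]]);o=pc-R@nc
print(P,th,o,'res',(N@R.T+o-P[:,:2])*1e3)
W=lambda x,y:R@[x,y]+o
print('pivot',W(-.01,-.045),g(520,288,.04),'knob',W(-.01,-.125),g(697,278,.066),'thumb',W(-.095,.015),g(343,472,.058),g(437,472,.058))
print('knob low',W(.07,-.045))
print('bottle',g(112,105,.075),'pot',g(90,336,.05))
```

```text
[[0.71962333 0.21789063 0.012     ]
 [0.73027234 0.0595892  0.012     ]
 [0.49209134 0.03943712 0.012     ]
 [0.48068259 0.19708363 0.012     ]] 0.08076028176276925 [0.60486067 0.13846755] res [[-0.80085566  0.02947032]
 [ 1.45773869 -1.14760679]
 [ 0.42098597 -0.35692677]
 [-1.07786901  1.47506325]]
pivot [0.59852353 0.0928075 ] [0.60031569 0.09274915 0.04      ] knob [0.60497733 0.01306824] [0.6046806  0.01371626 0.066     ] thumb [0.50896022 0.14575477] [0.50814476 0.16521502 0.058     ] [0.51091304 0.12366117 0.058     ]
knob low [0.67826278 0.0992613 ]
bottle [0.66462096 0.28096279 0.075     ] pot [0.56316138 0.28478917 0.05      ]
```

```bash
python3 -m handwheel '{"hand":[0,0,0,0,0,0,0,0,0,0,0,0],"translation":[[30,50,0],[60,100,0],[90,150,0],[120,200,0],[150,250,0],[180,300,0],[200,330,0],[220,365,0],[240,397,0],[260,430,0],[280,464,0],[300,497,0]],"turn":[[0,0,-0.05],[0,0,-0.1],[0,0,-0.15],[0,0,-0.2],[0,0,-0.266],[0,0,-0.266],[0,0,-0.266],[0,0,-0.266],[0,0,-0.266],[0,0,-0.266],[0,0,-0.266],[0,0,-0.266]]}' 20; python3 -c "
from h import *
o=robot.get_obs();print(o)"
```

```text
time: 1.1
position: [0.4713, -0.1577, 0.2414]
tool_rot: [0.999, 0.04, -0.0, -0.0]
ft_force: [0.1, -1.1, 0.6]
grip_width: 0.0151
grip_force: 0.0
{'time': 1.1, 'q': array([-5.48078810e-01,  3.56583632e-01,  1.74744633e+00, -4.71546593e-05,
        1.03808486e+00,  9.42132570e-01]), 'joint_velocities': array([ 1.03775108,  0.12521378, -0.22315548, -0.00109985,  0.07812992,
        1.03028159]), 'joint_torque': array([ -3.41187   , -35.51012993, -14.0317896 ,   0.09197285,
         0.10711579,  -0.68794224]), 'position': array([ 0.47130144, -0.15767806,  0.24138135]), 'tool_rot': array([ 9.99187851e-01,  4.02935400e-02, -2.28454789e-04, -1.28012705e-04]), 'ft_force': array([ 0.06486555, -1.10654901,  0.5573363 ]), 'moment': array([-0.02880242,  0.00267645, -0.02321226]), 'grip_force': 0.0, 'grip_width': 0.01506643689148276}
```

```bash
python3 -m handwheel '{"hand":[0,0,0,0,0,0,0,0],"translation":[[20,34,0],[40,68,0],[61,101,0],[61,101,-40],[61,101,-80],[61,101,-80],[61,101,-80],[61,101,-80]],"turn":[[0,0,0],[0,0,0],[0,0,0],[0,0,0],[0,0,0],[0,0,0],[0,0,0],[0,0,0]]}'; python3 -c "
from h import *
snap('wrist','w1'); snap('top','top1')
for n in ('w1',): print(px(n,[.6047,.0137,.066]),px(n,[.599,.0928,.04]))"
```

```text
time: 1.77
position: [0.5325, -0.0592, 0.1626]
tool_rot: [0.999, 0.04, 0.001, 0.0]
ft_force: [0.3, 0.2, -0.4]
grip_width: 0.0003
grip_force: 0.0
[210.64900187 122.16396343] [100.90991655 122.13496298]
```

View pics/w1.png

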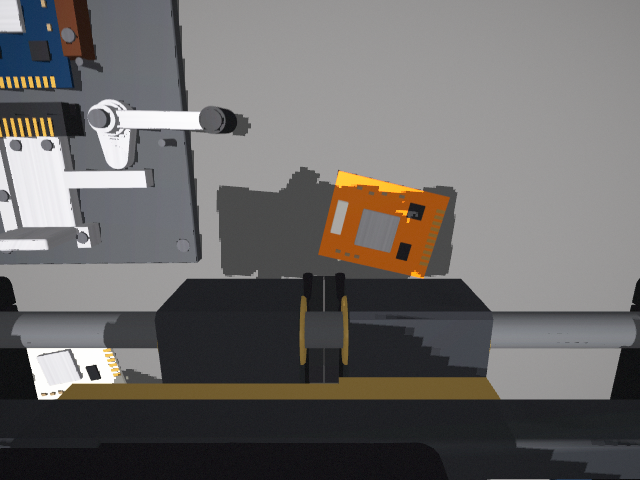

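The wrist view shows the knob at (215,120) and the pivot at (100,118), within 5 px of where I predicted. Next I go behind the knob and descend.

```bash
python3 -m handwheel '{"hand":[0,0,0,0,0,0,0,0,0,0,0],"translation":[[20,35,0],[41,70,0],[41,70,0],[41,70,0],[41,70,-35],[41,70,-70],[41,70,-101],[41,70,-101],[41,70,-101],[41,70,-101],[41,70,-101]],"turn":[[0,0,0],[0,0,0],[0,0,0],[0,0,0],[0,0,0],[0,0,0],[0,0,0],[0,0,0],[0,0,0],[0,0,0],[0,0,0]]}'
python3 - <<'E'
from h import *
snap('wrist','w2')
p=robot.get_obs()['position'];pv=np.array([.599,.0928]);th=.0808
for a in np.arange(0,1.55,.1).tolist()+[1.5,1.53,1.56]:
    for_=[]
    t=th+a;c,s=np.cos(t),np.sin(t)
    v=np.array([-.0175,-.080]);w=pv+[c*v[0]-s*v[1],s*v[0]+c*v[1]]
    print(round(a,2),((w-p[:2])*1e3).round(1))
E
```

```text
time: 2.78
position: [0.5746, 0.0104, 0.0632]
tool_rot: [0.999, 0.04, 0.002, 0.001]
ft_force: [0.5, 0.2, 1.2]
grip_width: 0.0008
grip_force: 0.0
0.0 [13.5  1.1]
0.1 [21.6  0.4]
0.2 [29.8  0.5]
0.3 [37.9  1.4]
0.4 [45.9  3.2]
0.5 [53.7  5.7]
0.6 [61.2  9. ]
0.7 [68.3 13.1]
0.8 [75.  17.8]
0.9 [81.2 23.2]
1.0 [86.8 29.1]
1.1 [91.8 35.6]
1.2 [96.1 42.6]
1.3 [99.7 49.9]
1.4 [102.6  57.6]
1.5 [104.6  65.5]
1.5 [104.6  65.5]
1.53 [105.1  67.9]
1.56 [105.5  70.3]
```

View pics/w2.png

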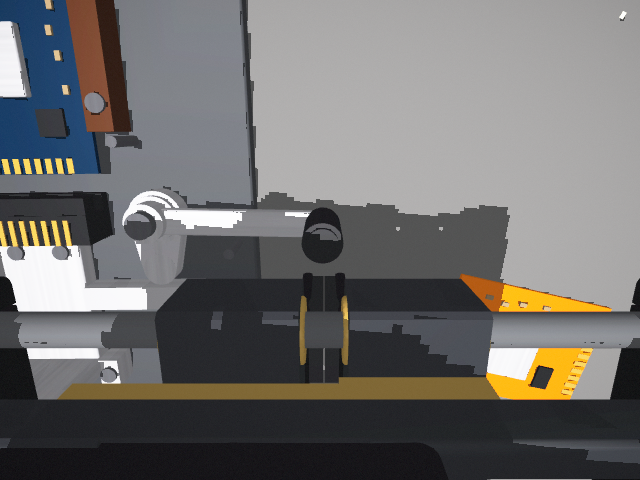

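The knob, at (322,235), sits dead ahead of the closed fingers. Now I push it round the arc, turning the tool with the lever.

```bash
python3 -m handwheel '{"hand":[0,0,0,0,0,0,0,0,0,0,0,0],"translation":[[7,0,0],[13,1,0],[21,0,0],[30,0,0],[38,1,0],[46,3,0],[54,6,0],[61,9,0],[68,13,0],[75,18,0],[75,18,0],[75,18,0]],"turn":[[0,0,0],[0,0,0],[0,0,0.1],[0,0,0.2],[0,0,0.3],[0,0,0.4],[0,0,0.5],[0,0,0.6],[0,0,0.7],[0,0,0.8],[0,0,0.8],[0,0,0.8]]}'
python3 - <<'E'
from h import *
from scipy.spatial.transform import Rotation as Ro
snap('wrist','w3')
o=robot.get_obs();p=o['position'];x=Ro.from_quat(o['tool_rot']).as_matrix()[:,0];print('yaw',np.arctan2(x[1],x[0])-.0808)
pv=np.array([.599,.0928]);th=.0808
for a in np.arange(.8,1.61,.1).tolist():
    t=th+a;c,s=np.cos(t),np.sin(t)
    v=np.array([-.0175,-.080]);w=pv+[c*v[0]-s*v[1],s*v[0]+c*v[1]]
    print(round(a,2),((w-p[:2])*1e3).round(1))
E
```

```text
time: 3.83
position: [0.6487, 0.0296, 0.061]
tool_rot: [0.905, 0.425, 0.001, 0.0]
ft_force: [0.2, 0.4, -0.2]
grip_width: 0.0006
grip_force: 0.0
yaw 0.7978502939043557
0.8 [ 1.5 -1.1]
0.9 [7.7 4.2]
1.0 [13.3 10.2]
1.1 [18.3 16.7]
1.2 [22.6 23.6]
1.3 [26.2 31. ]
1.4 [29.  38.7]
1.5 [31.1 46.6]
1.6 [32.4 54.7]
```

View pics/w3.png

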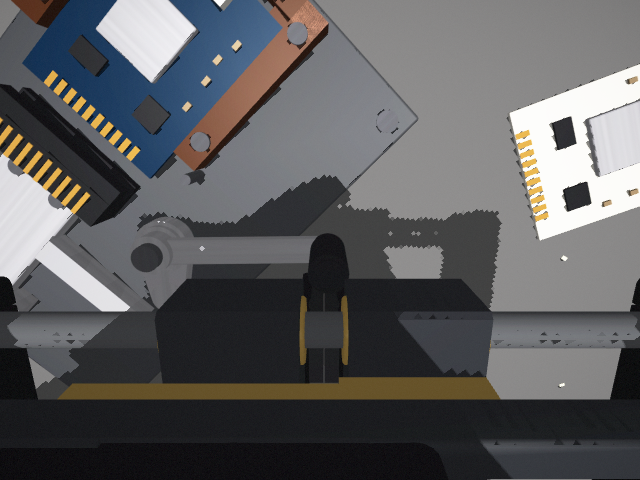

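The knob, at (328,255), is riding on the fingers and the lever lies square to the tool, so I carry on to about 1.55.

```bash
python3 -m handwheel '{"hand":[0,0,0,0,0,0,0,0,0,0,0,0],"translation":[[7,4,0],[13,10,0],[18,16,0],[22,23,0],[26,31,0],[29,38,0],[31,46,0],[32,51,0],[32,51,0],[32,51,0],[32,51,0],[32,51,0]],"turn":[[0,0,0.1],[0,0,0.2],[0,0,0.3],[0,0,0.4],[0,0,0.5],[0,0,0.6],[0,0,0.7],[0,0,0.75],[0,0,0.75],[0,0,0.75],[0,0,0.75],[0,0,0.75]]}'
python3 - <<'E'
from h import *
snap('wrist','w4'); snap('top','top4')
p=cv2.imread('pics/top4.png')[150:320,190:390]; cv2.imwrite('pics/top4c.png',cv2.resize(p,None,fx=3.5,fy=3.5,interpolation=cv2.INTER_CUBIC))
E
```

```text
time: 4.88
position: [0.6796, 0.08, 0.0606]
tool_rot: [0.686, 0.727, -0.0, -0.0]
ft_force: [0.7, 0.5, -1.1]
grip_width: 0.0007
grip_force: 0.0
```

View pics/w4.png

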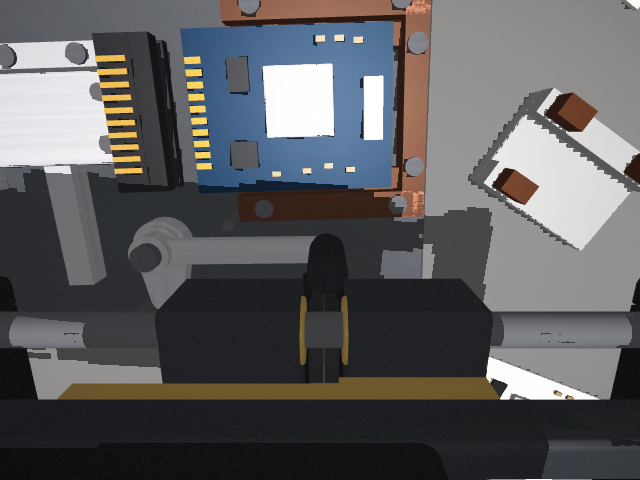

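The lever, from (146,256) to (326,248), now lies parallel to the rail. A quick check of the angle from pixels, while working out the way to the thumb plate.

Run:
```python
from h import *
a=pt('w4',146,257,.04);b=pt('w4',326,248,.066);print(a,b,np.arctan2(b[1]-a[1],b[0]-a[0])-.0808+1.5708-0, np.hypot(*(b-a)[:2]))
o=robot.get_obs();p=o['position']*1e3;print(p,o['q'])
u=np.array([np.cos(.0808),np.sin(.0808)]);t=np.array([508.9,145.3])
for g in(35,9.5,-12): print(g,t-u*g-p[:2])
```

```text
[0.6008967  0.09345535 0.04      ] [0.67966392 0.11005825 0.066     ] 1.6977433815131406 0.08049802151865042
[679.71345175  80.0132624   60.63125833] [-4.57645362e-02  8.23262844e-01  1.39327535e+00  1.11012851e-04
  9.25219475e-01 -1.04604741e-01]
35 [-205.6992627    62.46181376]
9.5 [-180.28245758   64.51997256]
-12 [-158.85260229   66.25528292]
```

```bash
python3 -m handwheel '{"hand":[0,0,0,0,0,0,0,0,0,0,0,0],"translation":[[2,-20,0],[2,-20,0],[2,-20,40],[2,-20,80],[-20,-10,80],[-50,0,80],[-80,10,80],[-110,25,80],[-140,40,80],[-170,50,80],[-206,62,80],[-206,62,80]],"turn":[[0,0,0],[0,0,0],[0,0,0],[0,0,0],[0,0,-0.12],[0,0,-0.24],[0,0,-0.36],[0,0,-0.48],[0,0,-0.6],[0,0,-0.72],[0,0,-0.84],[0,0,-0.96]]}'; python3 -m handwheel '{"hand":[0,0,0,0,0,0,0,0],"translation":[[0,0,0],[0,0,0],[0,0,0],[0,0,0],[0,0,0],[0,0,0],[0,0,0],[0,0,0]],"turn":[[0,0,-0.12],[0,0,-0.24],[0,0,-0.36],[0,0,-0.48],[0,0,-0.588],[0,0,-0.588],[0,0,-0.588],[0,0,-0.588]]}'
python3 - <<'E'
from h import *
snap('wrist','w5')
p=robot.get_obs()['position']*1e3
u=np.array([np.cos(.0808),np.sin(.0808)]);t=np.array([508.9,145.3])
for g in(35,9.5,-12): print(g,t-u*g-p[:2])
E
```

```text
time: 5.98
position: [0.4633, 0.144, 0.1398]
tool_rot: [0.945, 0.327, -0.007, -0.002]
ft_force: [-0.8, 0.3, -0.8]
grip_width: 0.0003
grip_force: 0.0
time: 6.65
position: [0.4739, 0.1424, 0.1407]
tool_rot: [0.999, 0.042, 0.0, -0.0]
ft_force: [0.1, 0.3, -0.5]
grip_width: 0.0004
grip_force: 0.0
35 [0.14251714 0.13488146]
9.5 [25.55932226  2.19304025]
-12 [46.98917755  3.92835061]
```

View pics/w5.png

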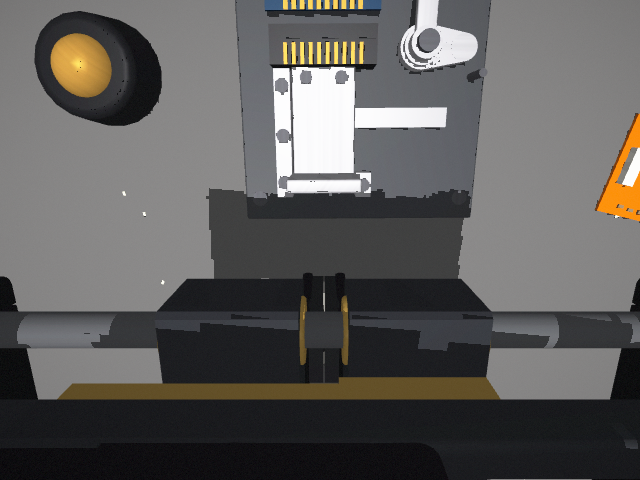

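The cam nose now points right and the lever forward, which is the low point. The thumb plate at (323,185) is centred on the fingers. Next: descend and push.

```bash
python3 -m handwheel '{"hand":[0,0,0,0,0,0,0,0,0,0],"translation":[[0,0,-30],[0,0,-60],[0,0,-85],[0,0,-85],[0,0,-85],[8,1,-85],[16,1,-85],[22,2,-85],[22,2,-85],[22,2,-85]],"turn":[[0,0,0],[0,0,0],[0,0,0],[0,0,0],[0,0,0],[0,0,0],[0,0,0],[0,0,0],[0,0,0],[0,0,0]]}'; python3 -m handwheel '{"hand":[0,0,0,0,0,0,0,0,0,0],"translation":[[3,0,0],[6,0,0],[9,1,0],[12,1,0],[15,1,0],[18,1,0],[20,2,0],[22,2,0],[22,2,0],[22,2,0]],"turn":[[0,0,0],[0,0,0],[0,0,0],[0,0,0],[0,0,0],[0,0,0],[0,0,0],[0,0,0],[0,0,0],[0,0,0]]}'
```

```text
time: 7.53
position: [0.4972, 0.1444, 0.0565]
tool_rot: [0.999, 0.041, 0.001, -0.0]
ft_force: [-0.1, 0.0, 0.5]
grip_width: 0.0004
grip_force: 0.0
time: 8.37
position: [0.5182, 0.1463, 0.0553]
tool_rot: [0.999, 0.041, 0.0, 0.0]
ft_force: [-3.0, -0.0, -1.6]
grip_width: 0.0004
grip_force: 1.4
```

```bash
python3 -m handwheel '{"hand":[0,0,0,0],"translation":[[1,0,0],[2,0,0],[3,0,0],[3,0,0]],"turn":[[0,0,0],[0,0,0],[0,0,0],[0,0,0]]}';python3 -m handwheel '{"hand":[0,0,0],"translation":[[1,0,0],[2,0,0],[2,0,0]],"turn":[[0,0,0],[0,0,0],[0,0,0]]}'
```

```text
time: 8.7
position: [0.5203, 0.1464, 0.0553]
tool_rot: [0.999, 0.041, -0.001, -0.0]
ft_force: [-4.1, 1.9, -0.3]
grip_width: 0.0006
grip_force: 2.4
time: 8.95
position: [0.5204, 0.1464, 0.0553]
tool_rot: [0.999, 0.041, -0.003, -0.0]
ft_force: [-9.0, 1.1, 2.8]
grip_width: 0.0004
grip_force: 3.8
```

```bash
python3 -m handwheel '{"hand":[0,0,0],"translation":[[1,0,0],[3,0,0],[3,0,0]],"turn":[[0,0,0],[0,0,0],[0,0,0]]}'; python3 -m handwheel '{"hand":[0,0,0,0,0,0,0,0,0,0,0],"translation":[[-8,-1,0],[-20,-2,0],[-35,-3,0],[-35,-3,0],[-35,-3,30],[-35,-3,60],[-35,-3,90],[-35,-3,90],[-35,-3,90],[-35,-3,90],[-35,-3,90]],"turn":[[0,0,0],[0,0,0],[0,0,0],[0,0,0],[0,0,0],[0,0,0],[0,0,0],[0,0,0],[0,0,0],[0,0,0],[0,0,0]]}'; python3 -c "
from h import *
snap('wrist','w6')
p=cv2.imread('pics/w6.png')[0:280,160:560]; cv2.imwrite('pics/w6c.png',cv2.resize(p,None,fx=2,fy=2))"
```

```text
time: 9.2
position: [0.5205, 0.1464, 0.0553]
tool_rot: [0.999, 0.042, -0.006, -0.0]
ft_force: [-12.6, 0.7, 7.7]
grip_width: 0.0006
grip_force: 5.9
time: 10.12
position: [0.4911, 0.1432, 0.1448]
tool_rot: [0.999, 0.041, -0.0, 0.0]
ft_force: [-0.2, -0.2, -0.1]
grip_width: 0.0003
grip_force: 0.0
```

View pics/w6c.png

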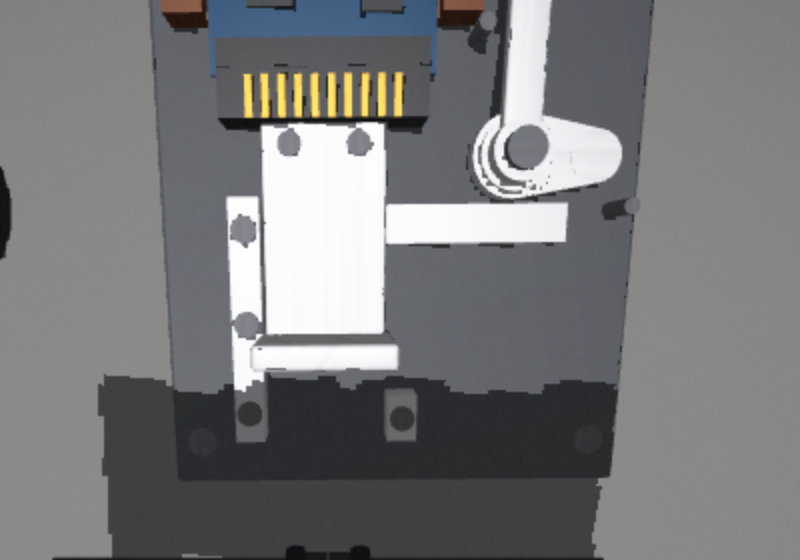

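The connector now covers the board's edge, the follower arm is past the low cam, and the nose points right, slightly below level. I'll compare the thumb plate's travel numerically.

Run:
```python
from h import *
def n(p): 
    d=p[:2]-[.60486,.13847];c,s=np.cos(.0808),np.sin(.0808);return (np.array([c*d[0]+s*d[1],-s*d[0]+c*d[1]])*1e3).round(1)
print('thumb rear top',n(pt('w5',323,192,.058)),n(pt('w6',322.5,185,.058)))
print('follower front',n(pt('w5',400,108,.025)),n(pt('w6',390,101.5,.025)),'conn front',n(pt('w5',320,25,.028)),n(pt('w6',322,19,.028)))
print('pivot',n(pt('w6',424,73.5,.04)),'nose tip',n(pt('w6',471,76,.025)))
snap('top','top6');p=cv2.imread('pics/top6.png')[170:315,185:385]; cv2.imwrite('pics/top6c.png',cv2.resize(p,None,fx=4,fy=4,interpolation=cv2.INTER_CUBIC))
```

```text
thumb rear top [-92.1  15.1] [-71.3  14.7]
follower front [-43.5 -33.5] [-22.2 -28.4] conn front [ 3.1 17.2] [24.5 15.1]
pivot [ -7.5 -45.5] nose tip [ -7.  -78.8]
```

View pics/top6c.png

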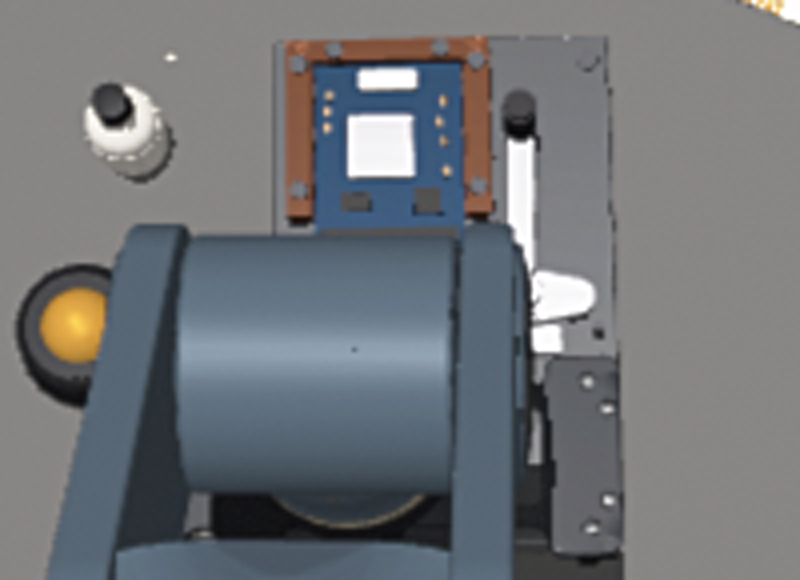

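The slide travelled about 21.2 mm onto a firm stop. The lever points forward at crop (519,110), the board lies against the far stop, and the bystanders haven't moved. The arm is clear of everything, so I'm handing in.

```bash
python3 -c "
from rig import hand_in
print(hand_in())"
```

```text
the job is handed in; nothing more can be done
None
```

I handed the job in at about 10 s of the 48 s allowed. The cam is at its low point, the slide is home (about 21 mm of travel, up against its stop), and the fingers never went near the board. No verdict came back.

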